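Take apart a two-tier lunch carrier

ROBOT

A 6-joint arm with a two-finger parallel gripper is mounted at the origin on a cart in front of the work surface, level with it; the furniture and walls round the work are solid. World frame = base frame: x ahead of the robot, y to its left, z up, the work surface at z = 0. Lengths are in m, angles in rad, forces in N, time in s.
With the tool pointing down it reaches from about 0.35 to 0.975 m from the base axis. Payload 4.9 kg.
Tool frame: the origin (TCP) lies at the very end of the fingers, on their centre line; the grasp point (between the pads) lies 19 mm behind it (manip.grasp_offset is the distance from the TCP to the grasp point, in m); z points along the fingers, y is the line along which they close (so a half turn about z gives the same grasp; the last joint's range is limited). The gripper opens to 85 mm and grips with 20 to 120 N. Pads are 22 mm wide; open, the fingers measure 114 mm over their backs; the gripper's body (76 mm by 85 mm) begins 54 mm behind the grasp point. The pads swing forward as they close: fully open they stand 13 mm farther back than shut.
Start: joints at [-1.337, 0.053, 1.613, -0, 1.476, -0.119], TCP at [0.216, -0.586, 0.231] pointing down, gripper open.
Joint ranges: [-3.01, 3.01], [-1.01, 2.22], [0.06, 2.58], [-1.02, 4.17], [0.09, 2.62], [-3.14, 3.14]. Speed limits (rad/s): [2.57, 2.57, 3.14, 3.14, 3.14, 3.14].

INTERFACE

Orientations are given as a unit quaternion [w, x, y, z].
In Python, from plant import manip, eyes, job_done, models gives the robot as it stands.
- The arm moves only by the tool servo_tool, never from a script. Its argument "motion" is one flat list of numbers, 5 for each row, row after row: the opening, from -1 (shut) to 1 (fully open), then the shift along the tool's x, y, z normalised to -1 to 1, where 1 is 120 mm, then the turn about the tool's z normalised to -1 to 1, where 1 is 45 degrees. A call has 1 to 5 rows; each row is the pose to reach, as a shift and turn from the pose commanded when the call began, along the tool's axes at that moment; what a row does not reach only later rows make up. A row lasts 1/8 s, in which the tool goes at most 62.5 mm and 10.7 degrees, less where a joint would pass 70% of its speed; a pose out of reach is approached as far as the arm can. A call with a number of a shift or a turn outside -1 to 1 is refused whole. A call with a gripper value outside its range is refused whole. The fingers move at their own pace and stop on an object; the grip force is fixed at half the most. Time passes only in rows, so rows that repeat a pose let the fingers close. It gives the time, the measured TCP pose, the force, the opening and the grip force at its end, in the units of the state.
- manip.state(): the state, without advancing time (a new reading comes with each control period).
- eyes.grab_frame(name): name is "side" or "top"; returns (picture, depth): 384x512x3 uint8, red, green, blue; 384x512 float32, m along the optical axis (not along the pixel's ray), 0 where there is no reading.
- eyes.camera_params(name): a dict with "fov_y" (degrees; the focal length in pixels is half the picture's height over the tangent of half this angle, whatever the lens; pixels are square), "cx", "cy" (the principal point, pixels), "pose" (4x4, takes a point from camera to world coordinates). Camera axes: x right, y up, looking along -z (the intrinsics and any distortion apply to the point x, -y, -z); pixel columns grow to the right and rows downward; lengths in m; the calibration is good to about 2 mm. A picture is of the moment at which its call begins. camera_params takes no time and is no camera call.
- job_done(): hands the job in; it is judged then, once.
Trained networks look in the newest picture that a camera, given by its name, has taken for a name from the list of things; names that differ only in an ending like _2 or _b are one class to them, and where a whole thing is asked for, a point or a joint stands for the part that bears it (a point fixed in the world has none). Each returns a list of dicts, best first, with "p" (0 to 1); they miss things now and then, are a little off and sometimes report something else, mostly with a low value. They report only what shows in the picture. A call takes as long as a camera call.
- models.regions_of(camera, label): "mask" (384x512 bool, what is visible of it) and "pixel" ([column, row] in pixels, amid what is visible of it).
The state is a dict: "time": time; "joint_pos": joint angles; "joint_vel": joint speeds; "joint_efforts": joint torques, N m; "tool_pos": TCP position; "tool_rot": TCP orientation; "contact_force": force on the tool from outside, world axes, zero at the start; "ft_torque": the same for the moment, N m; "gripper_width": opening from 0.0 (shut) to 1.0 (fully open); "grasp_force": force on a finger pad.
Only numpy, scipy, OpenCV 4.12 (cv2) and the standard library are available. Lean on these libraries where they do the work, as an engineer would, in place of code of your own. Each camera call takes 0.05 s, during which the arm holds its last target. There are 200 camera calls.

TASK

Take the lunch carrier apart: swing its carrying handle all the way down to either side, then lift the lid off and set it, handle up, in the middle of the round wooden stand. After that lift the green upper tin straight out of the steel lower one and set it upright in the middle of the chopping board, with the teaspoon still inside it. Set both parts down without dropping them, and leave everything else where it is.

Things in the scene. Friction and masses are not known exactly. Their poses are not given: they have to be found in the camera images.
- carrier: Lunch carrier, fixed to the worktop: dark steel base plate 74 x 184 x 8 mm, on it an open steel lower tin (58 x 146 mm outside, rim 58 mm above the worktop) and at each end an upright. Origin: centre of the underside; x across the narrow width and away from the robot (within 30 degrees), y along the length, z up. Above the lower tin are stacked the green upper tin (rim 110 mm above the worktop) and the lid (its plate's top at 116 mm, its handle's top at 150 mm).
- bail_hinge (a point): Middle of the carrying handle's hinge axis, 50 mm above the worktop; the axis runs along the carrier's y. Axes as the carrier's.
- bail_grip (a point): Middle of the carrying handle's round wooden grip (diameter 16 mm, 90 mm long, parallel to the carrier's y, on a 9 mm steel bail 184 mm wide between its arms, which pass outside the tins' ends). It moves on a circle of radius 132 mm about bail_hinge; with the handle upright it stands 182 mm above the worktop, 32 mm above the top of the lid's handle. Its z axis points from the hinge to the grip.
- bail (a joint): Angle of the carrying handle in rad: 0 upright over the lid, positive when it leans to the carrier's +x, negative to its -x; stops at +1.45 and -1.45, where the grip is 66 mm above the worktop and 131 mm to the side. Light friction (about 0.17 N m) keeps it wherever it is left.
- lid_grip (a point): Centre of the lid's black bar handle: bar 14 mm wide (x), 70 mm long (y), 14 mm high, on two posts; its centre is 27 mm above the lid plate's top and 40 mm above the lid's lowest face. z up out of the lid. The lid is steel, plate 64 x 152 mm, 0.16 kg; below the plate a lip 52 x 140 mm reaches 7 mm into the upper tin with 2 mm play all round. On a flat surface the lid stands on its lip.
- lid: The same lid; origin at the centre of its lowest face, axes as lid_grip.
- tin_mid (a point): Centre of the green upper tin's open-topped box, half-way up its walls: box 62 mm wide (x), 150 mm long (y), 52 mm high, walls 3 mm; 0.22 kg. This point is 26 mm below the tin's rim and 38 mm above the tin's lowest face. z up. Under the box is a foot 48 x 136 mm, 12 mm deep, that nests in the lower tin with 2 mm play all round; the box's bottom edge rests on the lower tin's rim, and the lower tin is 2 mm narrower on each side than the box.
- tin: The same green upper tin; origin at the centre of the foot's underside, axes as tin_mid.
- spoon: Steel teaspoon 132 x 26 x 9 mm lying lengthwise on the floor of the green upper tin, hidden until the lid is off. Origin: centre of its underside, x along it.
- stand_top (a point): Centre of the flat top of the round wooden stand (256 mm across, top 26 mm above the worktop, fixed). It stands to the left or right of the carrier.
- board_top (a point): Centre of the flat top of the wooden chopping board (330 mm along its x, 230 mm along its y, top 21 mm above the worktop, fixed). It lies on the other side of the carrier from the stand.
- mug: Bystander: blue mug, 94 mm high, behind the carrier. Origin under its centre.
- honey_jar: Bystander: honey jar with dark cap, 65 mm across, 86 mm high, behind the carrier. Origin under its centre.
- pepper_mill: Bystander: wooden pepper mill, 58 mm across, 170 mm high, behind the carrier. Origin under its centre.
- peeler: Bystander: green-handled peeler, 170 mm long, lying at the front edge. Origin under its centre.

How it is judged:
By the outcome, as a careful person would: the job done as asked, in the order asked, and still so for the second after the job is handed in, with the robot touching nothing.
It also fails if it takes over 70 s, if anything falls off the work surface, if the arm or the gripper's body presses on something with over 40 N, if the wrist force passes 120 N, or if a joint passes its speed limit or range.

## Working session

There is one attempt and no reset: what is moved stays moved. The work goes in short steps, Python scripts to look and compute and a tool call to move; the robot and the scene stay as the last step left them, time stands still between calls to the robot, and variables do not carry over. Pictures are saved under pics/ and viewed, at most 10 in all, crops included, and the job is handed in when it is done.

Besides the shell and the picture viewer there is one more tool, called after "Call:" by a JSON object that holds its "api" and its "payload". servo_tool: Moves the arm, as the interface text tells. Its arguments: {"type":"object","properties":{"motion":{"type":"array","items":{"type":"number","minimum":-1,"maximum":1}}},"required":["motion"]}

```bash
mkdir -p pics
cat > h.py <<'E'
import numpy as np, cv2
from plant import manip, eyes, job_done, models
def cloud(name):
    im,d=eyes.grab_frame(name); p=eyes.camera_params(name)
    f=192/np.tan(np.radians(p["fov_y"]/2))
    v,u=np.mgrid[0:384,0:512]
    P=np.stack([(u-p["cx"])/f*d,-(v-p["cy"])/f*d,-d],-1)
    T=np.array(p["pose"]); W=P@T[:3,:3].T+T[:3,3]; W[d==0]=np.nan
    return im,W
def seg(name,label,W):
    r=models.regions_of(name,label)
    if not r: return None
    m=r[0]["mask"]; return r[0]["p"],r[0]["pixel"],m,W[m]
E
python3 - <<'E'
from h import *
for n in("top","side"):
    im,W=cloud(n); cv2.imwrite(f"pics/{n}0.png",im[...,::-1]); np.save(f"{n}0.npy",W)
    p=eyes.camera_params(n); print(n,{k:v for k,v in p.items() if k!="pose"},np.round(p["pose"],3).tolist())
    for l in["carrier","bail_grip","lid_grip","tin_mid","stand_top","board_top","mug","honey_jar","pepper_mill","peeler"]:
        s=seg(n,l,W)
        if s: print(l,round(s[0],2),s[1],s[2].sum(),np.round(np.nanmedian(s[3],0),3),np.round(np.nanmin(s[3],0),3),np.round(np.nanmax(s[3],0),3))
E
```

```text
top {'fov_y': 42.83346577468589, 'cx': 261.0684052395255, 'cy': 189.22779371118193} [[-0.0, 0.997, -0.074, 0.477], [-1.0, -0.001, -0.003, -0.001], [-0.003, 0.074, 0.997, 1.536], [0.0, 0.0, 0.0, 1.0]]
carrier 0.71 [248.3, 203.4] 362 [0.536 0.036 0.182] [ 0.457 -0.072 -0.005] [0.572 0.116 0.195]
bail_grip 0.72 [255.6, 206.8] 395 [0.537 0.022 0.183] [ 0.49  -0.073 -0.005] [0.573 0.123 0.195]
lid_grip 0.57 [255.9, 215.1] 875 [0.507 0.023 0.117] [ 0.464 -0.052  0.007] [0.548 0.109 0.157]
stand_top 0.67 [159.5, 216.4] 5557 [0.5   0.315 0.026] [ 0.367  0.187 -0.008] [0.63  0.453 0.037]
board_top 0.68 [364.6, 214.5] 7865 [ 0.503 -0.316  0.021] [ 0.332 -0.448 -0.006] [ 0.675 -0.186  0.034]
mug 0.6 [193.1, 140.1] 777 [0.75  0.215 0.027] [ 0.7    0.168 -0.007] [0.816 0.256 0.103]
honey_jar 0.59 [323.6, 120.8] 476 [ 0.784 -0.182  0.085] [ 0.757 -0.226 -0.002] [ 0.841 -0.151  0.094]
pepper_mill 0.57 [225.8, 119.2] 455 [0.79  0.105 0.126] [ 0.77   0.079 -0.011] [0.829 0.141 0.173]
peeler 0.88 [267.2, 262.2] 321 [ 0.371 -0.018  0.012] [ 0.361 -0.08   0.002] [0.384 0.083 0.026]
side {'fov_y': 45.591
[... 465 characters left out ...]
2 0.188]
tin_mid 0.55 [230.7, 207.3] 682 [ 0.517 -0.04   0.087] [ 0.463 -0.07   0.001] [0.565 0.162 0.124]
stand_top 0.9 [223.9, 148.9] 2616 [0.489 0.317 0.028] [ 0.375  0.059 -0.001] [0.629 0.476 0.182]
board_top 0.71 [221.1, 331.7] 15841 [ 0.494 -0.325  0.023] [ 0.33  -0.505  0.001] [ 0.675 -0.179  0.187]
mug 0.89 [313.0, 160.7] 1196 [0.743 0.186 0.064] [ 0.701  0.168 -0.001] [0.827 0.36  0.101]
honey_jar 0.77 [352.3, 265.3] 1326 [ 0.782 -0.204  0.067] [ 0.739 -0.369 -0.   ] [ 0.847 -0.071  0.269]
pepper_mill 0.59 [340.7, 176.0] 974 [0.797 0.092 0.08 ] [ 0.77   0.077 -0.001] [0.893 0.333 0.172]
peeler 0.79 [173.8, 226.9] 357 [ 0.372 -0.024  0.014] [ 0.36  -0.081  0.004] [0.385 0.09  0.021]
```

View pics/top0.png

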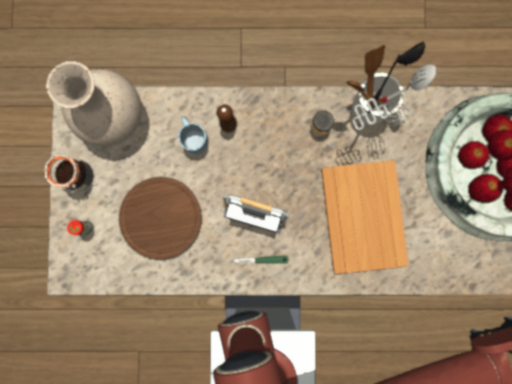

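View pics/side0.png

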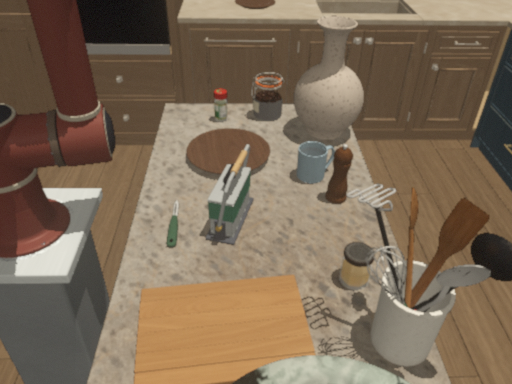

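The top view shows the carrier near (255, 210), its wooden handle leaning slightly away from the robot. The stand is at (160, 216) and the board at (365, 215). The side view agrees, and the space behind the carrier (+x) is free for swinging the handle.

Run:
```python
from h import *
W=np.load("top0.npy"); S=np.load("side0.npy")
def box(A,z0,z1,x=(.42,.63),y=(-.14,.16)):
    P=A.reshape(-1,3); return P[(P[:,2]>z0)&(P[:,2]<z1)&(P[:,0]>x[0])&(P[:,0]<x[1])&(P[:,1]>y[0])&(P[:,1]<y[1])]
def rect(P): 
    r=cv2.minAreaRect((P[:,:2]*1000).astype(np.float32)); return np.round(r[0],1),np.round(r[1],1),round(r[2],1)
for n,A in(("top",W),("side",S)):
    for nm,z in(("plate",(.110,.122)),("bar",(.143,.156)),("grip",(.165,.2)),("base",(.004,.012))):
        P=box(A,*z); print(n,nm,len(P),rect(P) if len(P)>4 else 0, np.round(P.mean(0),4), np.round(P[:,2].max(),4))
for n,A in(("top",W),("side",S)):
    P=box(A,.013,.03,(.3,.72),(-.5,-.15)); print("board",n,len(P),rect(P))
    P=box(A,.018,.034,(.33,.68),(.15,.5)); print("stand",n,len(P),rect(P),cv2.minEnclosingCircle((P[:,:2]*1000).astype(np.float32)))
s=manip.state(); print(s); print(manip.grasp_offset)
```

```text
top plate 767 (array([512.4,  20. ]), array([186.7,  63.7]), 73.7) [0.5062 0.0234 0.1162] 0.122
top bar 120 (array([516.8,  20.1]), array([188.4,  22.3]), 73.7) [0.5142 0.0237 0.1497] 0.1556
top grip 292 (array([535.6,  16.1]), array([187. ,  15.6]), 73.7) [0.5351 0.0164 0.1846] 0.1954
top base 809 (array([526.1,   9.8]), array([299.7, 206.5]), 90.0) [0.5295 0.0091 0.006 ] 0.0118
side plate 826 (array([513.1,  22.2]), array([191.9,  64. ]), 73.0) [0.513  0.0107 0.1175] 0.1219
side bar 92 (array([520.3,  19.7]), array([190.5,  28.6]), 73.5) [0.5111 0.0043 0.1508] 0.1557
side grip 280 (array([535.9,  16.7]), array([188.8,  15.2]), 73.5) [5.316e-01 1.000e-04 1.846e-01] 0.1919
side base 735 (array([524.7,   9.7]), array([298.8, 209.4]), 89.9) [ 0.5262 -0.0167  0.0067] 0.012
board top 7869 (array([ 505. , -318.2]), array([330.4, 231.6]), 6.1)
stand top 5310 (array([501.1, 315. ]), array([254.2, 253.6]), 89.4) ((501.50946044921875, 315.32135009765625), 128.64768981933594)
board side 15858 (array([ 504.6, -315.1]), array([331.3, 233. ]), 6.4)
stand side 2657 (array([500.6, 321.5]), array([253.3, 250.4]), 11.4) ((503.19683837890625, 316.5174560546875), 130.93704223632812)
{'time': 1.1, 'joint_pos': array([-1.33700755e+00,  5.26996249e-02,  1.61290225e+00,  3.05010675e-05,
        1.47597749e+00, -1.19044549e-01]), 'joint_vel': array([-0.00103308, -0.00079618,  0.00061831, -0.00019976,  0.00012198,
        0.00162501]), 'joint_efforts': array([ 6.29414080e-04, -3.93680692e+01, -3.70469320e+01, -2.19276544e-07,
        6.09514427e-04, -4.71995435e-06]), 'tool_pos': array([ 0.21595311, -0.58649266,  0.23130246]), 'tool_rot': array([5.76418329e-06, 9.84479151e-01, 1.75501568e-01, 1.55381262e-05]), 'contact_force': array([-0.11219381,  0.24263458, -0.33020958]), 'ft_torque': array([0.00840658, 0.04896173, 0.06256446]), 'grasp_force': 0.0, 'gripper_width': 0.9998138962277104}
0.0187
```

```bash
cat >> h.py <<'E'
from scipy.spatial.transform import Rotation as R
C=np.array([.513,.021]); YAW=np.radians(-16.3)
def car(x,y,z): c,s=np.cos(YAW),np.sin(YAW); return np.array([C[0]+c*x-s*y,C[1]+s*x+c*y,z])
def pose():
    s=manip.state(); w,x,y,z=s["tool_rot"]; M=R.from_quat([x,y,z,w]).as_matrix()
    return np.array(s["tool_pos"]),np.degrees(np.arctan2(M[1,0],M[0,0])),s
def plan(way,p=None,yaw=None):
    "way: list of (xyz, tool-x yaw deg) ; prints shift/turn per call in units"
    if p is None: p,yaw,_=pose()
    for t,ty in way:
        while np.linalg.norm(t-p)>5e-4 or abs(ty-yaw)>.2:
            a=np.radians(yaw); M=np.array([[np.cos(a),np.sin(a),0],[np.sin(a),-np.cos(a),0],[0,0,-1]])
            d=M.T@(t-p)/.12; r=-(ty-yaw)/45
            k=max(1,np.abs(d).max(),abs(r)); d=np.round(d/k,3); r=np.round(r/k,3)
            p=p+M@d*.12; yaw=yaw-r*45
            print([*d.tolist(),float(r)],"->",np.round(p,3),round(yaw,1))
        print("--")
E
python3 - <<'E'
from h import *
plan([(car(-30,0,.231)*1,73.7)]) if 0 else plan([(car(-.05,0,.231),73.7),(car(-.05,0,.165),73.7),(car(-.015,0,.165),73.7)])
E
```

```text
[0.902, -1.0, 0.001, -0.287] -> [ 0.276 -0.436  0.231] 33.1
[1.0, -0.701, 0.0, -0.26] -> [ 0.331 -0.3    0.231] 44.8
[1.0, -0.431, 0.001, -0.232] -> [ 0.379 -0.179  0.231] 55.3
[1.0, -0.229, 0.0, -0.218] -> [ 0.425 -0.065  0.231] 65.1
[0.896, -0.048, 0.001, -0.192] -> [0.465 0.035 0.231] 73.7
--
[-0.0, -0.0, 0.55, 0.0] -> [0.465 0.035 0.165] 73.7
--
[-0.0, 0.291, -0.0, 0.0] -> [0.499 0.025 0.165] 73.7
--
```

Call:
{"api": "servo_tool", "payload": {"motion": [-1,0.451,-0.5,0,-0.143,-1,0.902,-1,0,-0.287,-1,0.902,-1,0,-0.287,-1,0.902,-1,0,-0.287]}}

```text
time: 1.6
tool_pos: [0.2769, -0.4348, 0.2315]
tool_rot: [0.0, 0.958, 0.286, 0.0]
contact_force: [-0.3, -0.9, -0.3]
gripper_width: 0.142
grasp_force: 0.0
```

Call:
{"api": "servo_tool", "payload": {"motion": [-1,0.5,-0.35,0,-0.13,-1,1,-0.701,0,-0.26,-1,1,-0.701,0,-0.26,-1,1,-0.701,0,-0.26]}}

```text
time: 2.1
tool_pos: [0.331, -0.3003, 0.2317]
tool_rot: [0.001, 0.924, 0.382, -0.0]
contact_force: [-0.3, 0.2, 0.4]
gripper_width: -0.001
grasp_force: 0.0
```

Call:
{"api": "servo_tool", "payload": {"motion": [-1,0.5,-0.215,0,-0.116,-1,1,-0.431,0,-0.232,-1,1,-0.431,0,-0.232]}}

```text
time: 2.48
tool_pos: [0.3802, -0.1781, 0.2316]
tool_rot: [0.0, 0.885, 0.466, 0.0]
contact_force: [1.0, -0.1, -0.1]
gripper_width: 0.003
grasp_force: 0.0
```

Call:
{"api": "servo_tool", "payload": {"motion": [-1,0.5,-0.115,0,-0.109,-1,1,-0.229,0,-0.218,-1,1,-0.229,0,-0.218]}}

```text
time: 2.85
tool_pos: [0.4261, -0.0637, 0.2314]
tool_rot: [0.0, 0.842, 0.54, -0.0]
contact_force: [-0.3, -0.1, -0.2]
gripper_width: 0.002
grasp_force: 0.0
```

Call:
{"api": "servo_tool", "payload": {"motion": [-1,0.45,-0.024,0,-0.096,-1,0.896,-0.048,0,-0.192,-1,0.896,-0.048,0,-0.192,-1,0.896,-0.048,0,-0.192]}}

```text
time: 3.35
tool_pos: [0.4654, 0.0329, 0.2311]
tool_rot: [0.0, 0.801, 0.599, -0.001]
contact_force: [-0.2, 0.4, -0.1]
gripper_width: -0.002
grasp_force: 0.0
```

Call:
{"api": "servo_tool", "payload": {"motion": [-1,0,0,0.3,0,-1,0,0,0.55,0,-1,0,0,0.55,0]}}

```text
time: 3.72
tool_pos: [0.4631, 0.0331, 0.1626]
tool_rot: [-0.002, 0.801, 0.598, -0.002]
contact_force: [-0.2, 0.5, -0.3]
gripper_width: -0.001
grasp_force: 0.0
```

Call:
{"api": "servo_tool", "payload": {"motion": [-1,0,0.2,0,0,-1,0,0.32,0,0,-1,0,0.43,0,0,-1,0,0.54,0.02,0,-1,0,0.65,0.04,0]}}

```text
time: 4.35
tool_pos: [0.5403, 0.013, 0.1601]
tool_rot: [-0.0, 0.8, 0.6, -0.0]
contact_force: [-1.7, 0.1, -1.0]
gripper_width: -0.002
grasp_force: 0.6
```

Call:
{"api": "servo_tool", "payload": {"motion": [-1,0,0.1,0.05,0,-1,0,0.2,0.1,0,-1,0,0.4,0.29,0,-1,0,0.56,0.5,0,-1,0,0.56,0.5,0]}}

```text
time: 4.97
tool_pos: [0.6036, -0.0058, 0.0974]
tool_rot: [-0.002, 0.8, 0.6, -0.002]
contact_force: [-0.7, -0.3, -0.3]
gripper_width: 0.0
grasp_force: 0.0
```

Call:
{"api": "servo_tool", "payload": {"motion": [-1,0,0,-0.42,0,-1,0,0,-0.42,0,-1,0,0.3,-0.42,0,-1,0,0.3,-0.42,0]}}

```text
time: 5.48
tool_pos: [0.6402, -0.0162, 0.1516]
tool_rot: [0.001, 0.8, 0.6, 0.001]
contact_force: [-0.3, 1.1, -1.0]
gripper_width: 0.002
grasp_force: 0.0
```

Run:
```python
from h import *
for n in("top","side"):
    im,W=cloud(n)
    cv2.imwrite(f"pics/{n}1.png",cv2.resize(im[100:290,150:350,::-1],None,fx=2.5,fy=2.5))
p,y,s=pose(); print(p,y,s["contact_force"], "goal",car(.131,0,.074))
s=seg("side","bail_grip",W); print(s[0],s[1],np.round(np.nanmedian(s[3],0),3))
```

```text
[ 0.63860422 -0.01555757  0.1509505 ] 73.72331601740375 [ 0.54720968  0.86960453 -0.17887392] goal [ 0.63873449 -0.01576734  0.074     ]
0.83 [270.8, 208.2] [ 0.61  -0.05   0.091]
```

View pics/side1.png

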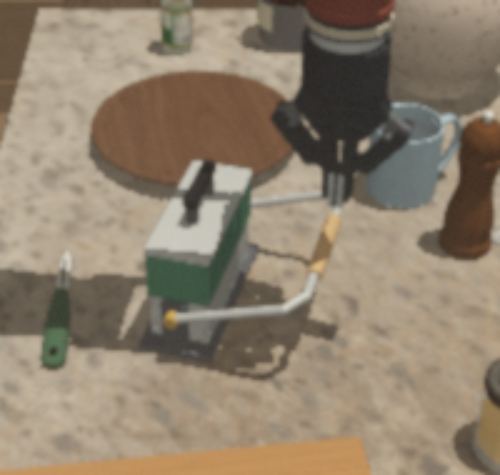

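The picture shows the handle lying most of the way down to the far side, its wooden grip at about (325, 245) in the crop. The fingers stand above it, so I push it down to the stop.

Call:
{"api": "servo_tool", "payload": {"motion": [-1,0,0,0.25,0,-1,0,0,0.45,0,-1,0,0,0.56,0,-1,0,0,0.62,0,-1,0,0,0.64,0]}}

```text
time: 6.25
tool_pos: [0.639, -0.0157, 0.0743]
tool_rot: [0.0, 0.8, 0.6, 0.0]
contact_force: [-0.0, -0.1, 0.4]
gripper_width: 0.003
grasp_force: 0.0
```

Call:
{"api": "servo_tool", "payload": {"motion": [-1,0,0,0.01,0,-1,0,0,0.02,0]}}

```text
time: 6.5
tool_pos: [0.6396, -0.0158, 0.0737]
tool_rot: [0.0, 0.8, 0.6, 0.0]
contact_force: [-5.1, 1.0, 9.8]
gripper_width: -0.0
grasp_force: 4.8
```

Call:
{"api": "servo_tool", "payload": {"motion": [-1,0,0,-0.5,0,-1,0,0,-1,0,-1,0,0,-1,0,1,0,0,-1,0]}}

```text
time: 7.0
tool_pos: [0.6393, -0.0158, 0.1923]
tool_rot: [0.0, 0.8, 0.6, 0.0]
contact_force: [0.0, 0.3, 0.1]
gripper_width: 0.195
grasp_force: 0.0
```

```bash
cat >> h.py <<'E'
def box(A,z0,z1,x=(.42,.58),y=(-.14,.16)):
    P=A.reshape(-1,3); return P[(P[:,2]>z0)&(P[:,2]<z1)&(P[:,0]>x[0])&(P[:,0]<x[1])&(P[:,1]>y[0])&(P[:,1]<y[1])]
def rect(P): 
    r=cv2.minAreaRect((P[:,:2]*1000).astype(np.float32)); return np.round(r[0],1),np.round(r[1],1),round(r[2],1)
E
python3 - <<'E'
from h import *
for n in("top","side"):
    im,A=cloud(n)
    for nm,z in(("plate",(.112,.122)),("bar",(.14,.157))):
        P=box(A,*z); print(n,nm,len(P),rect(P), np.round(P.mean(0),4))
    s=seg(n,"bail_grip",A)
    if s: print(n,s[0],s[1],np.round(np.nanmedian(s[3],0),3),np.round(np.nanpercentile(s[3],[5,95],axis=0),3).tolist())
plan([(car(0,0,.19),73.7)])
E
```

```text
top plate 126 (array([527.7,  88.9]), array([68.4, 30.9]), 8.1) [0.5256 0.087  0.1164]
top bar 0 (array([0., 0.]), array([0., 0.]), 0.0) [nan nan nan]
top 0.57 [256.6, 173.0] [0.616 0.03  0.066] [[0.557, -0.096, 0.055], [0.65, 0.103, 0.075]]
side plate 876 (array([513.9,  25.7]), array([156.6,  63.6]), 73.4) [0.5126 0.0114 0.1178]
side bar 131 (array([513.8,  24.4]), array([71. , 14.1]), 73.6) [0.5135 0.0191 0.1498]
side 0.94 [274.2, 209.4] [ 0.622 -0.023  0.066] [[0.511, -0.094, 0.001], [0.657, 0.155, 0.076]]
[0.001, -1.0, -0.004, 0.0] -> [0.523 0.018 0.19 ] 73.7
[0.0, -0.085, -0.0, 0.0] -> [0.513 0.021 0.19 ] 73.7
--<stdin>:5: RuntimeWarning: Mean of empty slice.
  ret = um.true_divide(
```

```bash
sed -i 's/^C=.*; YAW/C=np.array([.5138,.0238]); YAW/' h.py
python3 - <<'E'
from h import *
plan([(car(0,0,.19),73.6),(car(0,0,.125),73.6)])
E
```

```text
[0.023, -1.0, -0.004, 0.002] -> [0.524 0.021 0.19 ] 73.6
[0.002, -0.086, -0.0, 0.001] -> [0.514 0.024 0.19 ] 73.6
--
[0.0, 0.0, 0.541, -0.0] -> [0.514 0.024 0.125] 73.6
--
```

Call:
{"api": "servo_tool", "payload": {"motion": [1,0.01,-0.5,0,0,1,0.025,-1,0,0,1,0.025,-1,0,0]}}

```text
time: 7.58
tool_pos: [0.5198, 0.0221, 0.1881]
tool_rot: [-0.002, 0.8, 0.6, -0.002]
contact_force: [0.4, 1.0, -0.6]
gripper_width: 1.001
grasp_force: 0.0
```

Call:
{"api": "servo_tool", "payload": {"motion": [1,0,-0.086,0,0,1,0,-0.086,0.2,0,1,0,-0.086,0.4,0,1,0,-0.086,0.54,0,1,0,-0.086,0.54,0]}}

```text
time: 8.2
tool_pos: [0.5142, 0.0236, 0.1254]
tool_rot: [-0.001, 0.8, 0.6, -0.001]
contact_force: [-1.0, -0.1, 0.8]
gripper_width: 1.002
grasp_force: 0.0
```

Call:
{"api": "servo_tool", "payload": {"motion": [-1,0,0,0,0,-1,0,0,0,0,-1,0,0,0,0,-1,0,0,0,0,-1,0,0,0,0]}}

```text
time: 8.82
tool_pos: [0.5146, 0.0238, 0.1274]
tool_rot: [-0.0, 0.8, 0.6, -0.0]
contact_force: [-3.3, -0.1, 4.0]
gripper_width: 0.148
grasp_force: 59.2
```

Call:
{"api": "servo_tool", "payload": {"motion": [-1,0,0,0,0,-1,0,0,-0.05,0,-1,0,0,-0.1,0,-1,0,0,-0.15,0,-1,0,0,-0.2,0]}}

```text
time: 9.45
tool_pos: [0.5149, 0.0236, 0.1513]
tool_rot: [0.0, 0.8, 0.6, 0.0]
contact_force: [0.2, -0.3, -2.6]
gripper_width: 0.153
grasp_force: 58.6
```

Run:
```python
from h import *
S=np.array([.502,.3155,0])
plan([(car(0,0,.20),73.6),(S+[0,0,.20],73.6),(S+[0,0,.065],73.6),(S+[0,0,.052],73.6)])
```

```text
[-0.001, -0.009, -0.406, 0.003] -> [0.514 0.024 0.2  ] 73.6
--
[1.0, -0.339, 0.0, -0.0] -> [0.509 0.15  0.2  ] 73.6
[1.0, -0.339, 0.0, -0.0] -> [0.504 0.277 0.2  ] 73.6
[0.304, -0.103, 0.0, -0.0] -> [0.502 0.315 0.2  ] 73.6
--
[0.0, -0.0, 1.0, -0.0] -> [0.502 0.315 0.08 ] 73.6
[0.0, -0.0, 0.125, -0.0] -> [0.502 0.315 0.065] 73.6
--
[0.0, -0.0, 0.108, -0.0] -> [0.502 0.315 0.052] 73.6
--
```

Call:
{"api": "servo_tool", "payload": {"motion": [-1,0,0,-0.2,0,-1,0,0,-0.4,0,-1,0,0,-0.42,0]}}

```text
time: 9.82
tool_pos: [0.5162, 0.0235, 0.2039]
tool_rot: [0.002, 0.8, 0.6, 0.002]
contact_force: [0.2, -0.5, -1.4]
gripper_width: 0.152
grasp_force: 58.7
```

Call:
{"api": "servo_tool", "payload": {"motion": [-1,0.2,-0.068,0,0,-1,0.45,-0.152,0,0,-1,0.7,-0.237,0,0,-1,1,-0.339,0,0]}}

```text
time: 10.32
tool_pos: [0.5087, 0.1509, 0.2]
tool_rot: [-0.0, 0.8, 0.6, -0.001]
contact_force: [0.3, -0.5, -1.8]
gripper_width: 0.153
grasp_force: 58.7
```

Call:
{"api": "servo_tool", "payload": {"motion": [-1,0.3,-0.1,0,0,-1,0.6,-0.2,0,0,-1,0.85,-0.285,0,0,-1,1,-0.339,0,0]}}

```text
time: 10.82
tool_pos: [0.5032, 0.2779, 0.2]
tool_rot: [-0.0, 0.8, 0.6, -0.001]
contact_force: [-0.5, 0.4, -2.2]
gripper_width: 0.15
grasp_force: 58.7
```

Call:
{"api": "servo_tool", "payload": {"motion": [-1,0.2,-0.07,0,0,-1,0.304,-0.103,0,0,-1,0.304,-0.103,0.3,0,-1,0.304,-0.103,0.6,0,-1,0.304,-0.103,0.8,0]}}

```text
time: 11.45
tool_pos: [0.5014, 0.3143, 0.1028]
tool_rot: [-0.0, 0.8, 0.6, -0.002]
contact_force: [0.3, 0.2, -2.3]
gripper_width: 0.149
grasp_force: 58.6
```

Call:
{"api": "servo_tool", "payload": {"motion": [-1,0,0,0.15,0,-1,0,0,0.25,0,-1,0,0,0.3,0,-1,0,0,0.3,0]}}

```text
time: 11.95
tool_pos: [0.5026, 0.3154, 0.0695]
tool_rot: [0.0, 0.8, 0.6, 0.0]
contact_force: [-0.4, -0.4, -1.8]
gripper_width: 0.148
grasp_force: 58.6
```

Run:
```python
from h import *
im,A=cloud("side"); s=seg("side","lid",A); P=s[3]; P=P[(P[:,2]>.045)&(P[:,2]<.075)]
print(s[0],len(P),np.nanmedian(P,0)); 
X=np.c_[P[:,:2]-[.502,.3155],np.ones(len(P))]; print(np.linalg.lstsq(X,P[:,2],rcond=None)[0])
print(pose()[:2])
```

```text
0.59 451 [0.50214929 0.28569399 0.06045016]
[-0.00750294  0.01341762  0.06074331]
(array([0.50297582, 0.31564895, 0.07030392]), np.float64(73.72134571450512))
```

Call:
{"api": "servo_tool", "payload": {"motion": [-1,0,0,0.06,0,-1,0,0,0.09,0,-1,0,0,0.11,0,-1,0,0,0.11,0]}}

```text
time: 12.55
tool_pos: [0.5021, 0.3152, 0.0558]
tool_rot: [-0.0, 0.8, 0.6, -0.0]
contact_force: [-0.0, 0.8, -1.6]
gripper_width: 0.15
grasp_force: 58.6
```

Call:
{"api": "servo_tool", "payload": {"motion": [-1,0,0,0.01,0,-1,0,0,0.02,0,-1,0,0,0.03,0,-1,0,0,0.03,0]}}

```text
time: 13.05
tool_pos: [0.5022, 0.3153, 0.0524]
tool_rot: [-0.0, 0.8, 0.6, -0.0]
contact_force: [0.2, 0.3, -2.4]
gripper_width: 0.15
grasp_force: 58.6
```

Call:
{"api": "servo_tool", "payload": {"motion": [-1,0,0,0.01,0,-1,0,0,0.015,0,-1,0,0,0.015,0]}}

```text
time: 13.42
tool_pos: [0.5023, 0.3153, 0.0507]
tool_rot: [-0.0, 0.8, 0.6, -0.0]
contact_force: [-0.4, -0.0, -2.3]
gripper_width: 0.15
grasp_force: 58.8
```

Call:
{"api": "servo_tool", "payload": {"motion": [-1,0,0,0.008,0,-1,0,0,0.016,0,-1,0,0,0.016,0]}}

```text
time: 13.8
tool_pos: [0.5026, 0.3156, 0.0504]
tool_rot: [0.0, 0.8, 0.6, 0.0]
contact_force: [-4.2, -1.5, 6.8]
gripper_width: 0.148
grasp_force: 59.9
```

Call:
{"api": "servo_tool", "payload": {"motion": [-0.4,0,0,0,0,-0.4,0,0,0,0,1,0,0,0,0,1,0,0,0,0]}}

```text
time: 14.3
tool_pos: [0.5023, 0.3153, 0.0486]
tool_rot: [-0.0, 0.8, 0.6, -0.0]
contact_force: [0.1, -0.1, 0.8]
gripper_width: 0.714
grasp_force: 0.0
```

Call:
{"api": "servo_tool", "payload": {"motion": [1,0,0,-0.2,0,1,0,0,-0.6,0,1,0,0,-1,0,1,0,0,-1,0]}}

```text
time: 14.8
tool_pos: [0.5053, 0.3167, 0.1748]
tool_rot: [0.001, 0.8, 0.6, 0.005]
contact_force: [0.6, 0.7, 0.3]
gripper_width: 1.0
grasp_force: 0.0
```

Run:
```python
from h import *
im,A=cloud("side"); cv2.imwrite("pics/side2.png",cv2.resize(im[90:290,130:370,::-1],None,fx=2.5,fy=2.5))
im,B=cloud("top"); cv2.imwrite("pics/top2.png",cv2.resize(im[130:270,90:320,::-1],None,fx=2.5,fy=2.5))
P=box(B,.106,.114); print("rim top",len(P),rect(P))
P=box(A,.106,.114); print("rim side",len(P),rect(P))
for n,W in(("side",A),("top",B)):
  P=box(W,.034,.046,(.4,.6),(.2,.43)); print("lid",n,len(P),rect(P) if len(P) else 0, np.median(P[:,2]) if len(P) else 0)
p,y,_=pose()
print(p,y); plan([(car(0,0,.17),73.6),(car(0,0,.068),73.6)])
```

```text
rim top 145 (array([513.8,  22.6]), array([151.2,  62.9]), 73.6)
rim side 273 (array([513.4,  25.7]), array([156.3,  64.4]), 73.7)
lid side 488 (array([504.4, 315.2]), array([159.5,  64.8]), 73.4) 0.04126964740947231
lid top 561 (array([494.5, 279.2]), array([143.3, 177.8]), 78.9) 0.039263449751051116
[0.50249613 0.31540983 0.1692151 ] 73.71847573477739
[-1.0, 0.335, -0.003, 0.001] -> [0.507 0.189 0.17 ] 73.7
[-1.0, 0.335, -0.003, 0.001] -> [0.512 0.062 0.17 ] 73.6
[-0.306, 0.103, -0.001, 0.001] -> [0.514 0.024 0.17 ] 73.6
--
[0.0, -0.0, 0.85, -0.0] -> [0.514 0.024 0.068] 73.6
--
```

View pics/side2.png

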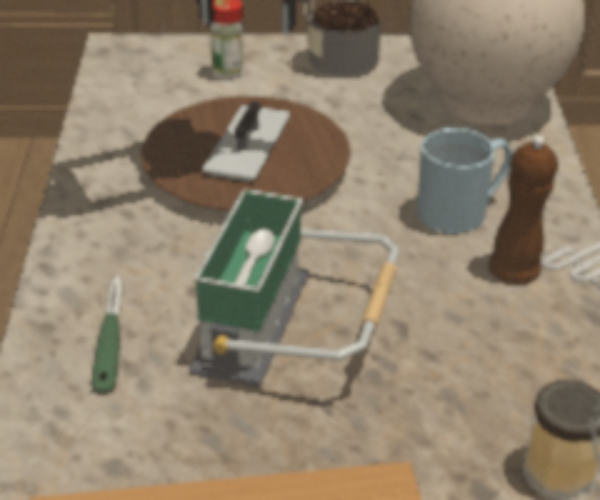

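The picture shows the lid upright on the stand at about (248, 145). The green tin is open with the spoon inside at (255, 255), and the handle is down to the right.

Call:
{"api": "servo_tool", "payload": {"motion": [1,-0.35,0.117,0,0,1,-0.75,0.251,0,0,1,-1,0.335,0,0]}}

```text
time: 15.28
tool_pos: [0.5058, 0.1869, 0.1661]
tool_rot: [-0.001, 0.8, 0.6, -0.002]
contact_force: [0.1, -0.6, 0.3]
gripper_width: 1.0
grasp_force: 0.0
```

Call:
{"api": "servo_tool", "payload": {"motion": [1,-0.35,0.117,0,0,1,-0.75,0.251,0,0,1,-1,0.335,0,0]}}

```text
time: 15.65
tool_pos: [0.5108, 0.0605, 0.1663]
tool_rot: [-0.001, 0.801, 0.599, -0.002]
contact_force: [-0.2, -0.4, 0.2]
gripper_width: 0.998
grasp_force: 0.0
```

Call:
{"api": "servo_tool", "payload": {"motion": [1,-0.306,0.103,0,0,1,-0.306,0.103,0,0,1,-0.306,0.103,0,0]}}

```text
time: 16.02
tool_pos: [0.5129, 0.0241, 0.1672]
tool_rot: [-0.001, 0.8, 0.6, -0.001]
contact_force: [0.7, 0.3, -0.2]
gripper_width: 1.004
grasp_force: 0.0
```

Call:
{"api": "servo_tool", "payload": {"motion": [1,0,0,0.2,0,1,0,0,0.4,0,1,0,0,0.5,0,1,0,0,0.5,0]}}

```text
time: 16.52
tool_pos: [0.5129, 0.0245, 0.1075]
tool_rot: [-0.001, 0.8, 0.6, -0.001]
contact_force: [0.4, 0.2, 0.6]
gripper_width: 0.999
grasp_force: 0.0
```

Call:
{"api": "servo_tool", "payload": {"motion": [1,0,0.007,0.1,0,1,0,0.007,0.2,0,1,0,0.007,0.3,0,1,0,0.007,0.39,0,1,0,0.007,0.39,0]}}

```text
time: 17.15
tool_pos: [0.5136, 0.0235, 0.0605]
tool_rot: [-0.001, 0.8, 0.6, -0.001]
contact_force: [-0.9, 0.3, 0.2]
gripper_width: 0.998
grasp_force: 0.0
```

Call:
{"api": "servo_tool", "payload": {"motion": [-1,0,0,0,0,-1,0,0,0,0,-1,0,0,0,0,-1,0,0,0,0]}}

```text
time: 17.65
tool_pos: [0.5134, 0.0239, 0.0626]
tool_rot: [-0.001, 0.8, 0.6, -0.001]
contact_force: [-7.4, 1.8, 4.9]
gripper_width: 0.718
grasp_force: 67.3
```

Call:
{"api": "servo_tool", "payload": {"motion": [-1,0,0,-0.04,0,-1,0,0,-0.1,0,-1,0,0,-0.2,0,-1,0,0,-0.35,0,-1,0,0,-0.5,0]}}

```text
time: 18.27
tool_pos: [0.5154, 0.0233, 0.1242]
tool_rot: [0.001, 0.8, 0.6, 0.001]
contact_force: [-0.1, -0.4, -2.2]
gripper_width: 0.714
grasp_force: 66.2
```

Call:
{"api": "servo_tool", "payload": {"motion": [-1,0,0,-0.2,0,-1,0,0,-0.4,0,-1,0,0,-0.5,0,-1,0,0,-0.5,0]}}

```text
time: 18.77
tool_pos: [0.5154, 0.0234, 0.1836]
tool_rot: [0.001, 0.8, 0.6, 0.001]
contact_force: [0.8, -0.8, -4.1]
gripper_width: 0.722
grasp_force: 66.3
```

Run:
```python
from h import *
im,A=cloud("side"); cv2.imwrite("pics/side3.png",cv2.resize(im[60:290,130:370,::-1],None,fx=2.5,fy=2.5))
P=box(A,.2,.26); print("rim",np.percentile(P[:,2],[5,50,95]) if len(P) else 0)
s=seg("side","tin",A); print(s[0],np.nanpercentile(s[3],[2,50,98],axis=0) if s else 0)
B=np.array([.505,-.317,0])
p,y,_=pose(); print(p,y)
plan([(B+[0,0,.185],73.6),(B+[0,0,.06],73.6)])
```

```text
rim [0.20268611 0.22601229 0.25613605]
0.77 [[ 0.46986476 -0.05523091  0.17535365]
 [ 0.50315035 -0.03766406  0.20508052]
 [ 0.55725671  0.09989636  0.23367622]]
[0.51413662 0.0234844  0.18129246] 73.71791334785954
[-1.0, 0.263, -0.011, 0.001] -> [ 0.511 -0.101  0.183] 73.7
[-1.0, 0.264, -0.011, 0.001] -> [ 0.507 -0.225  0.184] 73.6
[-0.744, 0.197, -0.009, 0.001] -> [ 0.505 -0.317  0.185] 73.6
--
[-0.0, 0.0, 1.0, -0.0] -> [ 0.505 -0.317  0.065] 73.6
[-0.0, 0.0, 0.042, -0.0] -> [ 0.505 -0.317  0.06 ] 73.6
--
```

View pics/side3.png

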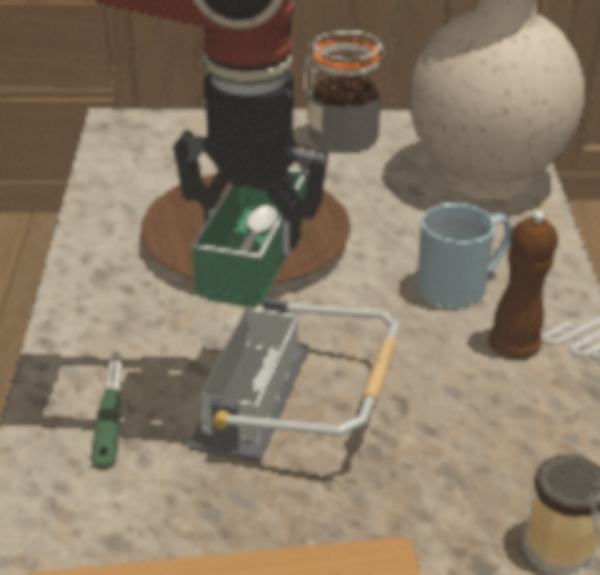

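The picture shows the green tin held level above the carrier with the spoon still inside at (262, 220). The lower tin is left in place.

Call:
{"api": "servo_tool", "payload": {"motion": [-1,-0.2,0.053,0,0,-1,-0.45,0.118,0,0,-1,-0.75,0.2,0,0,-1,-1,0.263,0,0]}}

```text
time: 19.38
tool_pos: [0.5103, -0.1015, 0.1803]
tool_rot: [-0.001, 0.8, 0.6, -0.001]
contact_force: [-1.1, -0.9, -2.2]
gripper_width: 0.716
grasp_force: 66.3
```

Call:
{"api": "servo_tool", "payload": {"motion": [-1,-0.3,0.079,0,0,-1,-0.55,0.145,0,0,-1,-0.8,0.211,0,0,-1,-1,0.264,0,0]}}

```text
time: 19.88
tool_pos: [0.5071, -0.2254, 0.1802]
tool_rot: [-0.001, 0.8, 0.6, -0.001]
contact_force: [0.8, 0.8, -1.9]
gripper_width: 0.717
grasp_force: 66.3
```

Call:
{"api": "servo_tool", "payload": {"motion": [-1,-0.25,0.066,0,0,-1,-0.5,0.132,0,0,-1,-0.65,0.172,0,0,-1,-0.744,0.197,0,0,-1,-0.744,0.197,0,0]}}

```text
time: 20.5
tool_pos: [0.5055, -0.317, 0.1815]
tool_rot: [-0.001, 0.8, 0.6, 0.0]
contact_force: [0.5, -0.2, -3.7]
gripper_width: 0.718
grasp_force: 66.3
```

Call:
{"api": "servo_tool", "payload": {"motion": [-1,0,0,0.2,0,-1,0,0,0.45,0,-1,0,0,0.7,0,-1,0,0,0.9,0,-1,0,0,1,0]}}

```text
time: 21.12
tool_pos: [0.505, -0.3153, 0.0602]
tool_rot: [-0.001, 0.8, 0.6, -0.0]
contact_force: [0.2, 1.3, -3.1]
gripper_width: 0.719
grasp_force: 66.4
```

Call:
{"api": "servo_tool", "payload": {"motion": [-1,0,0,0.05,0,-1,0,0,0.1,0,-1,0,0,0.13,0,-1,0,0,0.13,0]}}

```text
time: 21.62
tool_pos: [0.5058, -0.3171, 0.0466]
tool_rot: [0.0, 0.8, 0.6, 0.0]
contact_force: [0.2, 0.3, -2.8]
gripper_width: 0.719
grasp_force: 66.4
```

Expected contact is at about 0.038.

Call:
{"api": "servo_tool", "payload": {"motion": [-1,0,0,0.02,0,-1,0,0,0.04,0,-1,0,0,0.05,0,-1,0,0,0.05,0]}}

```text
time: 22.12
tool_pos: [0.5055, -0.3169, 0.0402]
tool_rot: [-0.0, 0.8, 0.6, -0.0]
contact_force: [0.2, -0.5, -3.2]
gripper_width: 0.724
grasp_force: 66.4
```

Call:
{"api": "servo_tool", "payload": {"motion": [-1,0,0,0.008,0,-1,0,0,0.016,0,-1,0,0,0.016,0]}}

```text
time: 22.5
tool_pos: [0.5056, -0.3169, 0.0383]
tool_rot: [-0.0, 0.8, 0.6, -0.0]
contact_force: [-0.2, 0.6, -2.8]
gripper_width: 0.72
grasp_force: 66.4
```

Call:
{"api": "servo_tool", "payload": {"motion": [-1,0,0,0.008,0,-1,0,0,0.015,0,-1,0,0,0.015,0]}}

```text
time: 22.88
tool_pos: [0.5058, -0.3171, 0.0377]
tool_rot: [-0.0, 0.8, 0.6, -0.0]
contact_force: [-3.1, 2.1, 5.8]
gripper_width: 0.719
grasp_force: 67.1
```

Call:
{"api": "servo_tool", "payload": {"motion": [0.6,0,0,0,0,1,0,0,0,0,1,0,0,0,0,1,0,0,0,0]}}

```text
time: 23.38
tool_pos: [0.5057, -0.317, 0.0366]
tool_rot: [0.0, 0.8, 0.6, 0.0]
contact_force: [-0.3, 0.5, 1.0]
gripper_width: 0.997
grasp_force: 0.0
```

Call:
{"api": "servo_tool", "payload": {"motion": [1,0,0,-0.15,0,1,0,0,-0.4,0,1,0,0,-0.7,0,1,0,0,-1,0,1,0,0,-1,0]}}

```text
time: 24.0
tool_pos: [0.508, -0.3188, 0.1626]
tool_rot: [0.005, 0.8, 0.6, 0.001]
contact_force: [0.0, 0.5, 0.8]
gripper_width: 0.998
grasp_force: 0.0
```

Call:
{"api": "servo_tool", "payload": {"motion": [1,0,0,-0.4,0,1,0,0,-0.7,0,1,0,0,-0.7,0,1,0,0,-0.7,0]}}

```text
time: 24.5
tool_pos: [0.5052, -0.3165, 0.2393]
tool_rot: [-0.001, 0.8, 0.6, -0.0]
contact_force: [-0.8, -0.4, -0.7]
gripper_width: 0.996
grasp_force: 0.0
```

Run:
```python
from h import *
im,A=cloud("side"); cv2.imwrite("pics/side4.png",im[...,::-1])
P=box(A,.078,.092,(.35,.67),(-.44,-.2)); print("rim",len(P),rect(P))
P=box(A,.02,.096,(.35,.67),(-.44,-.2)); print(np.percentile(P[:,2],98))
s=seg("side","bail_grip",A); print(s[0],np.nanpercentile(s[3],[50,95],axis=0))
```

```text
rim 625 (array([ 507.2, -316. ]), array([154.1,  64.1]), 73.7)
0.085813579283913
0.8 [[ 0.62422228 -0.02104265  0.06928673]
 [ 0.65560138  0.09993526  0.0768209 ]]
```

View pics/side4.png

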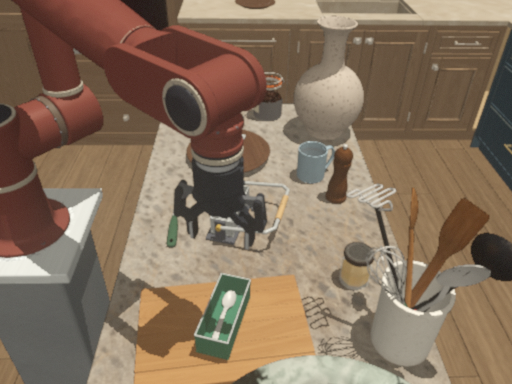

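The picture shows the green tin upright in the middle of the board at (222, 315) with the spoon in it. The handle is down at (282, 205), and the gripper is clear.

```bash
python3 -c "
from plant import job_done
print(job_done())"
```

```text
the job is handed in; nothing more can be done
None
```

The carrier is apart and the job is handed in (no verdict came back): handle down at its far stop, lid handle-up in the middle of the stand, green tin upright in the middle of the board with the spoon inside.

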